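Take the drip grate out for rinsing

ROBOT

A 6-joint arm with a two-finger parallel gripper is mounted at the origin on the work surface. World frame = base frame: x ahead of the robot, y to its left, z up, the work surface at z = 0. Lengths are in m, angles in degrees, forces in N, time in s.
With the tool pointing down it reaches from about 0.375 to 0.9 m from the base axis. Payload 3.1 kg.
Tool frame: the origin (TCP) lies at the very end of the fingers, on their centre line; the grasp point (between the pads) lies 19 mm behind it (grip_point_offset is the distance from the TCP to the grasp point, in m); y points along the fingers, x is the direction in which the jaws open and shut, and the axes are right-handed (so a half turn about y gives the same grasp; the last joint's range is limited). The gripper opens to 87 mm and grips with 3 to 60 N. Pads are 19 mm wide; open, the fingers measure 117 mm over their backs; the gripper's body (75 mm by 190 mm) begins 51 mm behind the grasp point.
Start: joints at [-10.227, 30.224, 82.088, -0, 67.689, -10.227], TCP at [0.625, 0, 0.223] pointing down, gripper open.
Joint ranges: [-176.69, 176.69], [-43.24, 126.21], [12.49, 139.97], [-82, 262], [0, 151.66], [-163.58, 163.58]. Speed limits (degrees/s): [159.86, 159.86, 180, 180, 180, 180].

INTERFACE

Orientations are given as a 3x3 rotation matrix whose columns are the frame's x, y, z axes.
In Python, from rig import * gives the robot as it stands.
- The arm moves only by the tool send_rows, never from a script. Its argument "moves" is text: rows parted by semicolons, each of 5 numbers parted by spaces: the finger opening in mm, from 0 to 87, then the shift along the tool's x, y, z in mm, then the turn about the tool's y in degrees. In form: fingers dx dy dz yaw; .... A call has 1 to 20 rows; each row shifts and turns the commanded pose from where the row before left it, along the tool's axes as they then stand; what a row does not reach is not made up. A row lasts 1/12 s, in which the tool goes at most 41.7 mm and 7.16 degrees, less where a joint would pass 70% of its speed; a pose out of reach is approached as far as the arm can. A call is refused whole if a number of a shift passes 41.7 or a number of a turn 7.16, either way. A call with a gripper value outside its range is refused whole. The fingers move at their own pace and stop on an object; the grip force is fixed at half the most. Time passes only in rows, so rows that do not move let the fingers close. It gives the time, the measured TCP pose, the force and the opening at its end, in the units of the state.
- read_state(): the state, without advancing time (a new reading comes with each control period).
- capture(name): name is "scene" or "side" or "wrist"; returns a dict with "image" (400x640x3 uint8, blue, green, red), "z_map" (400x640 float32, m along the optical axis (not along the pixel's ray), 0 where there is no reading), "mtx" (3x3 intrinsics, pixels), "origin" and "rotation" of the camera in the world; the wrist camera has in their place "tool_from_camera" (4x4, takes a point from camera to tool coordinates, whose origin is the TCP and whose axes are the tool frame's). Camera axes: x right, y up, looking along -z (the intrinsics and any distortion apply to the point x, -y, -z); pixel columns grow to the right and rows downward; lengths in m; the calibration is good to about 2 mm. A picture is of the moment at which its call begins: read the wrist's pose just before it.
- hand_in(): hands the job in, once; it reports no verdict.
Trained networks look in a picture, given as the dict that the camera call returned (one of the last four; its "shot" number tells which), for a name from the list of things; names that differ only in an ending like _2 or _b are one class to them, and where a whole thing is asked for, a point or a joint stands for the part that bears it (a point fixed in the world has none). Each returns a list of dicts, best first, with "p" (0 to 1); they miss things now and then, are a little off and sometimes report something else, mostly with a low value. They report only what shows in the picture. A call takes as long as a camera call.
- search_frame(picture, name): "bbox" ([left, top, right, bottom] in pixels, round what is visible of it).
- masks_of(picture, name): "region" (400x640 bool, what is visible of it) and "bbox" ([left, top, right, bottom] in pixels, round what is visible of it).
- mark_of(picture, name): "pixel" ([row, column] in pixels: a listed point, or the origin of a listed thing).
The state is a dict: "time_s": time; "joint_positions": joint angles; "qvel": joint speeds; "tau": joint torques, N m; "position": TCP position; "tcp_rot": TCP orientation; "force": force on the tool from outside, world axes, zero at the start; "moment": the same for the moment, N m; "opening": opening from 0.0 (shut) to 1.0 (fully open).
Only numpy, scipy, OpenCV 4.12 (cv2) and the standard library are available. Lean on these libraries where they do the work, as an engineer would, in place of code of your own. Each camera call takes 0.05 s, during which the arm holds its last target. There are 200 camera calls.

TASK

Take the long slotted grate out of the drip tray: press its thumb end down so that the other end tips up, slide that end out over the tray's lip, and draw the grate out lengthwise. Lay it flat, slotted face up, on the black draining mat, lengthwise and well centred so that none of it hangs off; set it down, do not drop it, and leave the bottle, bowl, coasters, opener and rubber ring where they are.

Things in the scene. Friction and masses are not known exactly. Their poses are not given: they have to be found in the camera images.
- tray: Long narrow steel drip tray fixed to the counter, 320 x 62 mm outside. Origin on the counter under its centre; x along it towards the lip end, y across, z up. Floor 3 mm thick, walls 4 mm thick; side and thumb-end walls stand 34 mm above the counter; inside width 54 mm, inside from x = -156 to +156 mm.
- tray_lip (a point): Top of the lip, the end wall at the tray's +x end: 158 mm from the tray's origin, 40 mm above the counter, 4 mm thick.
- tray_pivot (a point): Top of the round cross bar inside the tray, 50 mm on the thumb-end side of the tray's origin, 22 mm above the counter, 8 mm thick. The grate rests level on it and on a ledge of the same height beside the lip. Between it and the thumb-end wall the tray is empty down to its floor, so pressing the grate's thumb end down tips its lip end up.
- tray_arch (a point): Middle of the underside of a fixed steel arch over the tray, 80 mm on the lip side of the tray's origin: underside 60 mm, top 66 mm above the counter, 18 mm along the tray, 72 mm across. The grate cannot be lifted straight up; it passes endwise under the arch.
- grate_center (a point): Centre (half-way up) of the loose light-metal grate strip, 300 x 46 x 6 mm, about 0.22 kg, balance point here within 4 mm. It lies in the tray, its end 2 to 6 mm from the lip, too deep between the walls to be taken by its edges. Axes: x along the strip towards its lip end, y across, z out of its slotted face. A press of 1 to 5 N on its thumb plate tips it.
- grate_rib (a point): Top middle of the cross rib on the grate's top face, 100 mm from grate_center towards the thumb end. The rib is 6 mm thick, 8 mm high, as wide as the strip. Between it and the tail edge lies the smooth thumb plate, 47 mm long: press there, and push against the rib to slide the strip towards the lip.
- grate_lead (a point): Middle of the grate strip's lip-end edge, half-way up: (+150, 0, 0) mm from grate_center. 25 mm above the counter at rest; it must rise above about 45 mm to pass over the lip.
- grate_tail (a point): Middle of the grate strip's thumb-end edge, half-way up: (-150, 0, 0) mm from grate_center.
- mat: Black rubber draining mat fixed to the counter, 360 x 90 mm, 4 mm thick. Origin under its centre, at counter height; x along its length, y across, z up.
- syrup: Bystander, leave alone: brown glass bottle, 64 mm across, 200 mm tall. Origin at the centre of its underside.
- coin_bowl: Bystander, leave alone: white bowl, 110 mm across, 45 mm tall. Origin at the centre of its underside.
- coasters: Bystander, leave alone: block of cardboard coasters, 95 x 95 x 30 mm. Origin at the centre of its underside.
- opener: Bystander, leave alone: flat steel bottle opener, about 135 mm long, 36 mm wide, 5 mm thick. Origin at the centre of its underside.
- gasket: Bystander, leave alone: black rubber ring, 60 mm across, 8 mm thick. Origin at the centre of its underside.

How it is judged (in metres and radians):
On the way:
1. the lip end of the grate has passed over the lip, with the tail still in the tray under the arch (x of grate_lead in the frame of tray above 0.172 m and z of grate_lead in the frame of tray above 0.04 m and x of grate_tail in the frame of tray between -0.16 and 0.07 m and y of grate_tail in the frame of tray between -0.03 and 0.03 m and z of grate_tail in the frame of tray below 0.06 m), for 0.1 s.
At the end, for the whole second after the job is handed in: The grate lies at rest, flat and slotted face up on the mat: its centre within 45 mm along and 30 mm across of the mat's centre, its length within 0.2 rad of the mat's length (x of grate_center in the frame of mat between -0.045 and 0.045 m and y of grate_center in the frame of mat between -0.03 and 0.03 m and z of grate_center in the frame of mat between 0.003 and 0.011 m and angle between the x axis of grate_center and the x axis of mat, either way round below 0.2 rad and angle between grate_center's own z axis and vertical below 0.06 rad and linear speed of grate below 0.02 m/s); the robot touches nothing.
It fails at once if the grate is dropped or flung (moves faster than 0.7 m/s with no finger touching it) (linear speed of grate above 0.7 m/s and contact force between the fingers and grate below 0.05 N).
It fails at once if a bystander is moved by more than 30 mm (distance of any of syrup, coin_bowl, coasters, opener, gasket from where it was at the start of the episode above 0.03 m).
It also fails if it takes over 61 s, if anything falls off the work surface, if the arm or the gripper's body presses on something with over 40 N, if the wrist force passes 120 N, or if a joint passes its speed limit or range.

## Working session

There is one attempt and no reset: what is moved stays moved. The work goes in short steps, Python scripts to look and compute and a tool call to move; the robot and the scene stay as the last step left them, time stands still between calls to the robot, and variables do not carry over. Pictures are saved under pics/ and viewed, about 8 in all and at most 12, crops included, and the job is handed in when it is done.

Besides the shell and the picture viewer there is one more tool, called as a command line: name --argument value ..., lists and objects as JSON in quotes. send_rows: Moves the arm, as the interface text tells. Its arguments: {"type":"object","properties":{"moves":{"type":"string"}},"required":["moves"]}

```bash
mkdir -p pics; ls; cat > h.py <<'E'
from rig import *
import numpy as np, cv2
def world(c,px,z=None,T=None):
    """pixel [row,col] -> world, by depth or on plane z"""
    K=np.array(c["mtx"]); r,q=px
    d=np.array([(q-K[0,2])/K[0,0],-(r-K[1,2])/K[1,1],-1.0])
    if "origin" in c: R=np.array(c["rotation"]);o=np.array(c["origin"])
    else:
        M=T@np.array(c["tool_from_camera"]);R=M[:3,:3];o=M[:3,3]
    D=R@d
    s=(z-o[2])/D[2] if z is not None else c["z_map"][int(round(r)),int(round(q))]
    return o+s*D
def tool():
    s=read_state();T=np.eye(4);T[:3,:3]=s["tcp_rot"];T[:3,3]=s["position"];return T
E
python3 - <<'E'
from h import *
s=read_state();print(s["time_s"],np.round(s["tcp_rot"],3).tolist(),s["force"])
Z=dict(tray=0,tray_lip=.04,tray_pivot=.022,tray_arch=.06,grate_center=.025,grate_rib=.036,grate_lead=.025,grate_tail=.025,mat=0,syrup=0,coin_bowl=0,coasters=0,opener=0,gasket=0)
for n in ["scene","side"]:
    c=capture(n);cv2.imwrite(f"pics/{n}1.png",c["image"]);print(n,np.round(c["origin"],3),c.keys())
    for k,z in Z.items():
        m=mark_of(c,k)
        if m: print(k,round(m[0]["p"],2),np.round(m[0]["pixel"],0),np.round(world(c,m[0]["pixel"],z),4))
E
```

```text
pics
0.0 [[1.0, -0.002, 0.0], [-0.0, 0.0, 1.0], [-0.002, -1.0, 0.0]] [-0.11055984 -0.06703796  0.3848095 ]
scene [ 1.201 -0.006  0.817] dict_keys(['image', 'z_map', 'mtx', 'origin', 'rotation', 'shot'])
tray 0.95 [250. 359.] [0.6244 0.0885 0.    ]
tray_lip 0.79 [232. 294.] [ 0.6019 -0.077   0.04  ]
tray_pivot 0.84 [244. 375.] [0.6206 0.1275 0.022 ]
tray_arch 0.7 [228. 330.] [0.6029 0.0142 0.06  ]
grate_center 0.85 [239. 354.] [0.6098 0.0756 0.025 ]
grate_rib 0.71 [242. 396.] [0.6254 0.177  0.036 ]
grate_lead 0.95 [235. 295.] [ 0.5985 -0.074   0.025 ]
grate_tail 0.97 [243. 418.] [0.6175 0.2347 0.025 ]
mat 0.88 [193. 266.] [ 0.4319 -0.1689  0.    ]
syrup 0.8 [208. 496.] [ 0.4721  0.479  -0.    ]
coin_bowl 0.65 [258. 508.] [0.6402 0.4614 0.    ]
coasters 0.66 [235. 157.] [ 0.5889 -0.4346  0.    ]
opener 0.58 [180. 412.] [0.3706 0.2576 0.    ]
gasket 0.65 [196. 389.] [ 0.435   0.1822 -0.    ]
side [ 0.44  -0.655  0.783] dict_keys(['image', 'z_map', 'mtx', 'origin', 'rotation', 'shot'])
tray 0.71 [198. 335.] [0.6067 0.0933 0.    ]
tray_lip 0.58 [231. 342.] [ 0.5938 -0.0666  0.04  ]
tray_pivot 0.72 [196. 334.] [0.6    0.0804 0.022 ]
tray_arch 0.91 [208. 341.] [ 0.6029 -0.0048  0.06  ]
grate_center 0.8 [194. 337.] [0.6126 0.0861 0.025 ]
grate_rib 0.56 [172. 334.] [0.6169 0.1684 0.036 ]
grate_lead 0.68 [235. 344.] [ 0.6003 -0.0683  0.025 ]
grate_tail 0.92 [165. 332.] [0.62   0.2146 0.025 ]
mat 0.81 [285. 283.] [ 0.4255 -0.1779  0.    ]
coin_bowl 0.63 [126. 321.] [0.628  0.4617 0.    ]
coasters 0.93 [390. 375.] [ 0.5835 -0.4444  0.    ]
opener 0.5 [167. 250.] [0.3626 0.2786 0.    ]
gasket 0.7 [185. 279.] [0.4468 0.1766 0.    ]
```

View pics/scene1.png

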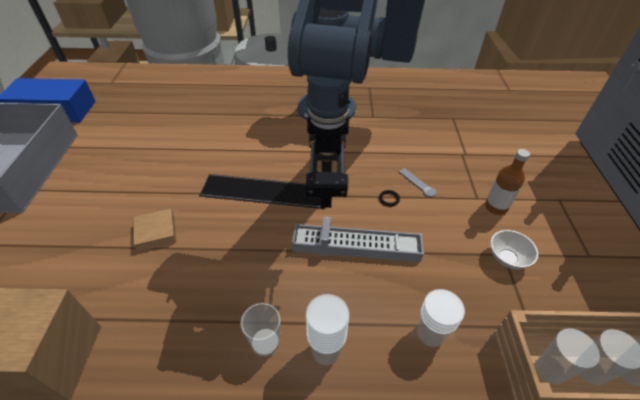

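View pics/side1.png

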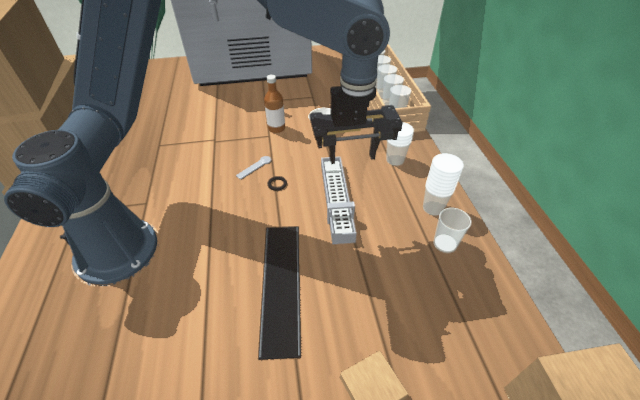

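The scene view shows the tray lying almost along world y. Its lip and arch are at about px (294,235) and (326,230), its thumb end at (420,243). The mat runs roughly parallel, nearer the base, and both views agree with the networks. I'll move above the thumb end and look with the wrist camera.

send_rows --moves "0 0 0 30 1; 0 0 0 35 1; 0 0 0 35 1; 0 0 0 30 1; 0 0 0 0 0; 0 0 0 0 0; 0 0 0 0 0"

```text
time_s: 2.08
position: [0.6283, 0.1296, 0.2224]
tcp_rot: [[0.998, -0.0, 0.069], [-0.069, -0.001, 0.998], [-0.0, -1.0, -0.001]]
force: [0.8, -0.0, -0.1]
opening: 0.553
```

```bash
python3 - <<'E'
from h import *
T=tool();c=capture("wrist");cv2.imwrite("pics/w1.png",c["image"])
print(np.round(T,4).tolist())
Z=dict(tray=0,tray_lip=.04,tray_pivot=.022,tray_arch=.06,grate_center=.025,grate_rib=.036,grate_lead=.025,grate_tail=.025)
for k,z in Z.items():
    m=mark_of(c,k)
    if m: print(k,round(m[0]["p"],2),np.round(m[0]["pixel"],0),np.round(world(c,m[0]["pixel"],z,T),4))
for cam in ["side","scene"]:
  s=capture(cam)
  for n,z in [("mat",.004),("tray",.034)]:
    m=masks_of(s,n)
    if m:
        pts=np.argwhere(m[0]["region"]);w=np.array([world(s,p,z)[:2] for p in pts],np.float32)
        print(cam,n,cv2.minAreaRect(w))
E
```

```text
[[0.9976, -0.0002, 0.0691, 0.6283], [-0.0691, -0.0007, 0.9976, 0.1296], [-0.0001, -1.0, -0.0008, 0.2224], [0.0, 0.0, 0.0, 1.0]]
tray_lip 0.78 [312. 308.] [ 0.5984 -0.073   0.04  ]
grate_center 0.81 [212. 305.] [0.6051 0.0801 0.025 ]
grate_rib 0.89 [137. 308.] [0.6184 0.1802 0.036 ]
grate_tail 0.96 [ 97. 307.] [0.62   0.2269 0.025 ]
side mat ((0.4199780821800232, -0.17379388213157654), (0.36291220784187317, 0.09132413566112518), 83.55731964111328)
side tray ((0.6109400391578674, 0.07318201661109924), (0.34617337584495544, 0.07925623655319214), 84.55133819580078)
scene mat ((0.4250163435935974, -0.17383480072021484), (0.3619692325592041, 0.09618891030550003), 83.59915161132812)
scene tray ((0.45563745498657227, -0.1654791384935379), (0.3471817076206207, 0.08944332599639893), 83.39706420898438)
```

View pics/w1.png

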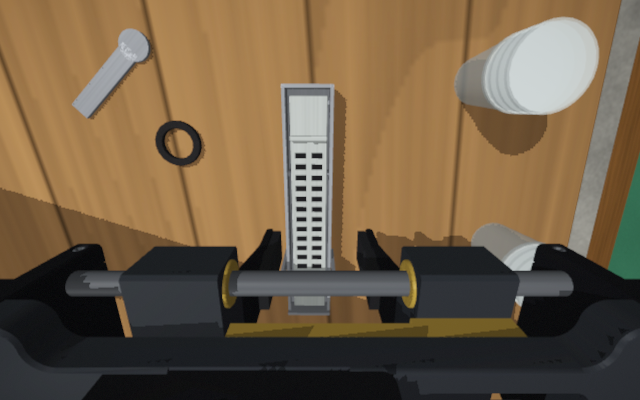

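```bash
python3 - <<'E'
from h import *
T=tool();c=capture("wrist")
for n,z in [("grate_center",.028),("tray",.034)]:
    for m in masks_of(c,n)[:2]:
        pts=np.argwhere(m["region"]);w=np.array([world(c,p,z,T)[:2] for p in pts],np.float32)
        print(n,m["p"],m["bbox"],cv2.minAreaRect(w))
E
```

```text
grate_center 0.83 [289.1, 95.8, 328.0, 248.5] ((0.6139858961105347, 0.12849488854408264), (0.19815266132354736, 0.045943424105644226), 85.79133605957031)
tray 0.89 [283.2, 85.2, 336.5, 315.2] ((0.6093345284461975, 0.07898658514022827), (0.3235548734664917, 0.061961084604263306), 85.7430648803711)
```

Clean wrist view: the tray spans px (282,85) to (336,315), the thumb plate is at (308,115) and the rib at (308,138). The tray's angle is 4.26° and its centre is at (0.609, 0.079). I'll go above the thumb plate and down, fingers shut.

send_rows --moves "0 -7 0 30 0.26; 0 -8 0 32 0; 0 0 30 0 0; 0 0 35 0 0; 0 0 35 0 0; 0 0 30 0 0; 0 0 20 0 0; 0 0 15 0 0; 0 0 10 0 0; 0 0 0 0 0; 0 0 0 0 0; 0 0 0 0 0"

```text
time_s: 3.98
position: [0.6189, 0.193, 0.0487]
tcp_rot: [[0.997, 0.002, 0.074], [-0.074, 0.0, 0.997], [0.002, -1.0, 0.0]]
force: [-0.7, -0.6, 0.2]
opening: -0.001
```

```bash
python3 - <<'E'
from h import *
T=tool();c=capture("side");print(np.round(T[:3,3],4))
d=cv2.resize(c["image"][130:280,270:420],None,fx=4,fy=4);cv2.imwrite("pics/s2.png",d)
E
```

```text
[0.6189 0.193  0.0487]
```

View pics/s2.png

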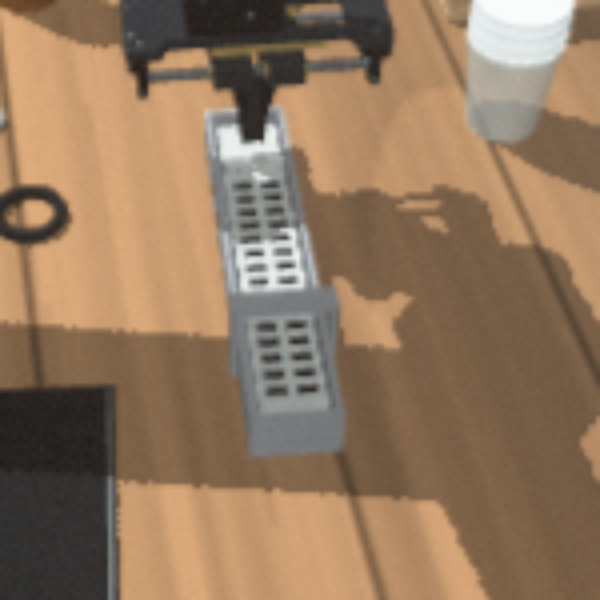

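send_rows --moves "0 0 8 0 0; 0 0 6 0 0; 0 0 3 0 0; 0 0 2 0 0; 0 0 2 0 0; 0 0 2 0 0; 0 0 2 0 0; 0 0 2 0 0; 0 0 1 0 0; 0 0 0 0 0; 0 0 0 0 0"

```text
time_s: 4.95
position: [0.6181, 0.1933, 0.0196]
tcp_rot: [[0.997, 0.001, 0.074], [-0.074, 0.0, 0.997], [0.001, -1.0, 0.001]]
force: [0.5, 4.3, 2.2]
opening: 0.008
```

```bash
cat > look.py <<'E'
from h import *
import sys
o=np.array([.6093,.0790]);u=np.array([-.0743,-.9972]);v=np.array([.9972,-.0743])
def tr(p): return [round(float((p[:2]-o)@u),4),round(float((p[:2]-o)@v),4),round(float(p[2]),4)]
if __name__=="__main__":
    T=tool();print("tcp tray",tr(T[:3,3]),"F",np.round(read_state()["force"],1))
    for n in sys.argv[1:]:
        c=capture(n)
        for k in ["grate_lead","grate_tail","grate_rib","grate_center"]:
            m=mark_of(c,k)
            if m:
                p=m[0]["pixel"];r,q=[int(round(a)) for a in p]
                zs=c["z_map"][max(r-2,0):r+3,max(q-2,0):q+3];zs=zs[zs>0]
                c["z_map"][r,q]=np.median(zs) if zs.size else 0
                print(n,k,round(m[0]["p"],2),np.round(p,0),"depth:",tr(world(c,p,None,T)),"z45:",tr(world(c,p,.045,T)))
E
python3 look.py side
```

```text
tcp tray [-0.1146, 0.0003, 0.0196] F [0.5 4.3 2.2]
side grate_lead 0.83 [228. 342.] depth: [0.1098, 0.003, 0.0062] z45: [0.1415, -0.0028, 0.045]
side grate_tail 0.68 [165. 331.] depth: [-0.107, -0.0051, 0.051] z45: [-0.1139, -0.0042, 0.045]
side grate_rib 0.88 [172. 332.] depth: [-0.0989, -0.0018, 0.0273] z45: [-0.0791, -0.0045, 0.045]
side grate_center 0.58 [193. 336.] depth: [0.0055, -0.0028, 0.0419] z45: [0.0086, -0.0033, 0.045]
```

send_rows --moves "0 0 0 -2 0; 0 0 0 -2 0; 0 0 -0.5 -3 0; 0 0 -0.5 -3 0; 0 0 -0.5 -3 0; 0 0 -0.5 -3 0; 0 0 0 0 0; 0 0 0 0 0"

```text
time_s: 5.87
position: [0.6172, 0.1767, 0.0222]
tcp_rot: [[0.997, 0.001, 0.075], [-0.075, 0.0, 0.997], [0.001, -1.0, 0.0]]
force: [0.0, 4.6, 5.9]
opening: 0.005
```

```bash
python3 look.py side; python3 - <<'E'
from h import *
c=capture("side")
cv2.imwrite("pics/s3.png",cv2.resize(c["image"][130:280,270:420],None,fx=4,fy=4))
E
```

```text
tcp tray [-0.098, 0.0006, 0.0222] F [0.  4.6 5.9]
side grate_lead 0.91 [230. 348.] depth: [0.1639, 0.0074, 0.0629] z45: [0.1495, 0.0104, 0.045]
side grate_tail 0.71 [168. 329.] depth: [-0.121, -0.0084, 0.0238] z45: [-0.0968, -0.0113, 0.045]
side grate_rib 0.84 [178. 335.] depth: [-0.073, 0.0044, 0.0278] z45: [-0.0544, 0.0017, 0.045]
side grate_center 0.59 [197. 338.] depth: [0.0251, -0.0004, 0.0451] z45: [0.025, -0.0004, 0.045]
```

View pics/s3.png

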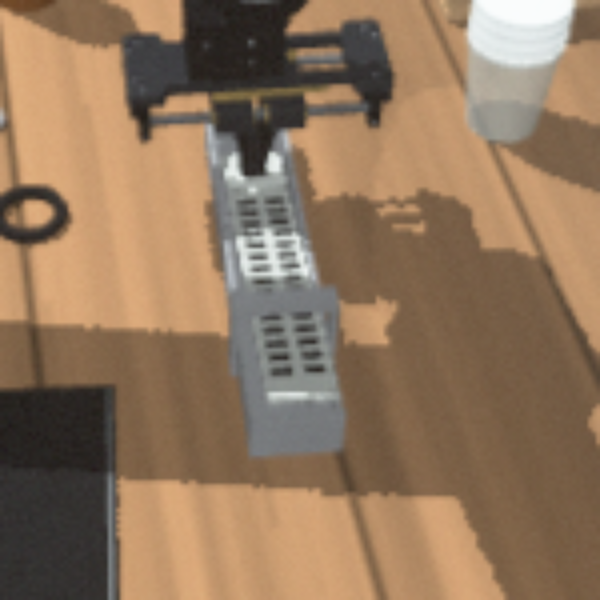

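The lead end is now up (bright edge at (300,395)) and about level with the lip, roughly 60 mm high. I'll keep sliding.

send_rows --moves "0 0 -0.5 -3 0; 0 0 -0.5 -3 0; 0 0 -0.5 -3 0; 0 0 -0.5 -3 0; 0 0 -0.5 -3 0; 0 0 -0.5 -3 0; 0 0 0 0 0; 0 0 0 0 0"

```text
time_s: 6.83
position: [0.6165, 0.1605, 0.026]
tcp_rot: [[0.997, 0.003, 0.075], [-0.075, 0.002, 0.997], [0.003, -1.0, 0.003]]
force: [0.3, 9.2, 11.4]
opening: 0.003
```

```bash
python3 look.py side scene
```

```text
tcp tray [-0.0818, 0.0011, 0.026] F [ 0.3  9.2 11.4]
side grate_lead 0.7 [240. 348.] depth: [0.1548, 0.0125, 0.0129] z45: [0.1794, 0.0072, 0.045]
side grate_tail 0.65 [174. 332.] depth: [-0.0739, -0.0047, 0.0441] z45: [-0.0728, -0.0049, 0.045]
side grate_rib 0.56 [180. 335.] depth: [-0.0601, 0.0013, 0.0301] z45: [-0.0441, -0.001, 0.045]
side grate_center 0.65 [203. 337.] depth: [0.0704, -0.0084, 0.0679] z45: [0.0488, -0.0051, 0.045]
scene grate_lead 0.75 [228. 282.] depth: [0.1939, -0.0375, 0.0004] z45: [0.1856, -0.0029, 0.045]
scene grate_tail 0.75 [240. 383.] depth: [-0.0533, 0.0816, 0.1374] z45: [-0.0661, 0.0116, 0.045]
scene grate_rib 0.82 [239. 384.] depth: [-0.0555, 0.0789, 0.1373] z45: [-0.0686, 0.0086, 0.045]
scene grate_center 0.89 [238. 345.] depth: [0.0272, 0.006, 0.0351] z45: [0.0274, 0.0135, 0.045]
```

send_rows --moves "0 0 -1 0 0; 0 0 -1 0 0; 0 0 -1 -2 0; 0 0 -0.5 -5 0; 0 0 -0.5 -5 0; 0 0 -0.5 -5 0; 0 0 -0.5 -5 0; 0 0 -0.5 -5 0; 0 0 -0.5 -5 0; 0 0 -0.5 -5 0; 0 0 -0.5 -5 0; 0 0 0 0 0; 0 0 0 0 0"

```text
time_s: 8.42
position: [0.6123, 0.1164, 0.0317]
tcp_rot: [[0.997, 0.0, 0.075], [-0.075, -0.0, 0.997], [0.0, -1.0, -0.0]]
force: [-1.1, -0.3, -0.0]
opening: 0.008
```

```bash
python3 look.py side; python3 - <<'E'
from h import *
c=capture("side")
cv2.imwrite("pics/s4.png",cv2.resize(c["image"][130:280,270:420],None,fx=4,fy=4))
E
```

```text
tcp tray [-0.0375, 0.0003, 0.0317] F [-1.1 -0.3 -0. ]
side grate_lead 0.77 [254. 351.] depth: [0.1972, 0.0142, 0.0072] z45: [0.2239, 0.0079, 0.045]
side grate_tail 0.77 [182. 336.] depth: [-0.029, 0.0002, 0.0517] z45: [-0.0361, 0.0013, 0.045]
side grate_rib 0.68 [188. 336.] depth: [-0.0203, 0.0008, 0.037] z45: [-0.0121, -0.0005, 0.045]
side grate_center 0.58 [213. 341.] depth: [0.0867, -0.0004, 0.0424] z45: [0.0889, -0.0008, 0.045]
```

View pics/s4.png

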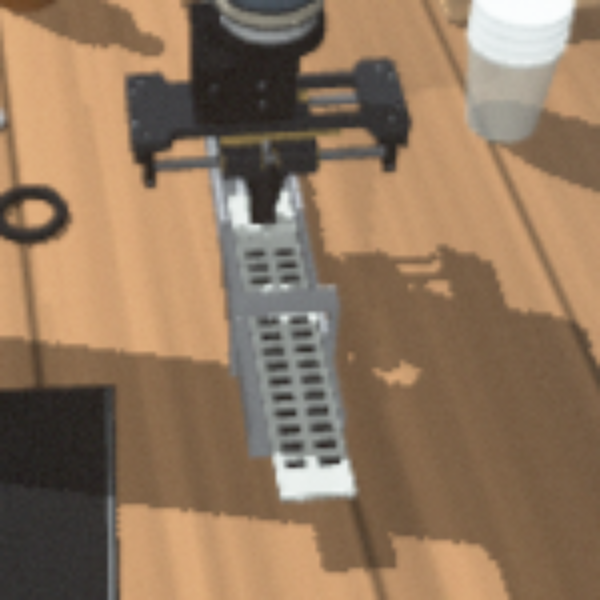

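The lead end is well past the lip at about (315,480), sitting on the lip with the tail under the arch. I'll push on past the pivot bar.

send_rows --moves "0 0 -0.5 -4 0; 0 0 -0.5 -4 0; 0 0 0 -4 0; 0 0 0 -4 0; 0 0 0 -4 0; 0 0 0 -4 0; 0 0 0 -4 0; 0 0 0 -4 0; 0 0 0 0 0; 0 0 0 0 0; 0 0 0 0 0"

```text
time_s: 9.63
position: [0.6098, 0.0848, 0.0324]
tcp_rot: [[0.997, -0.0, 0.074], [-0.074, -0.0, 0.997], [-0.0, -1.0, -0.0]]
force: [-1.0, 0.1, -0.1]
opening: 0.007
```

```bash
python3 look.py side
```

```text
tcp tray [-0.0058, 0.0001, 0.0324] F [-1.   0.1 -0.1]
side grate_lead 0.67 [262. 351.] depth: [0.2214, 0.0107, 0.0045] z45: [0.2486, 0.0042, 0.045]
side grate_tail 0.39 [184. 277.] depth: [-0.0878, -0.1741, 0.001] z45: [-0.0409, -0.1708, 0.045]
side grate_rib 0.75 [198. 340.] depth: [0.0119, 0.008, 0.0245] z45: [0.0318, 0.0047, 0.045]
```

send_rows --moves "0 0 0 5 0; 0 0 0 5 0; 0 0 4 0 0; 0 0 4 0 0; 0 0 2 0 0; 0 0 0 0 0; 0 0 0 0 0"

```text
time_s: 10.47
position: [0.6103, 0.0951, 0.0221]
tcp_rot: [[0.997, -0.001, 0.074], [-0.074, -0.0, 0.997], [-0.001, -1.0, -0.0]]
force: [-1.5, -0.2, 0.1]
opening: 0.003
```

```bash
python3 look.py side
```

```text
tcp tray [-0.0161, -0.0002, 0.0221] F [-1.5 -0.2  0.1]
side grate_lead 0.9 [260. 353.] depth: [0.2564, 0.0069, 0.0645] z45: [0.2431, 0.0102, 0.045]
side grate_tail 0.78 [192. 333.] depth: [-0.0107, -0.0095, 0.029] z45: [0.0054, -0.0118, 0.045]
side grate_rib 0.84 [200. 337.] depth: [0.016, -0.0012, 0.0237] z45: [0.0364, -0.0044, 0.045]
side grate_center 0.73 [222. 344.] depth: [0.1172, 0.0038, 0.0409] z45: [0.1207, 0.0031, 0.045]
```

send_rows --moves "0 0 0 -5 0; 0 0 0 -5 0; 0 0 0 -4 0; 0 0 0 -4 0; 0 0 0 -4 0; 0 0 0 -4 0; 0 0 0 -4 0; 0 0 0 -4 0; 0 0 0 -4 0; 0 0 0 -3 0; 0 0 0 0 0; 0 0 0 0 0"

```text
time_s: 11.72
position: [0.6078, 0.0538, 0.0226]
tcp_rot: [[0.997, 0.001, 0.074], [-0.074, -0.001, 0.997], [0.001, -1.0, -0.0]]
force: [0.2, 2.2, 0.6]
opening: 0.007
```

```bash
python3 look.py side; python3 - <<'E'
from h import *
c=capture("side")
cv2.imwrite("pics/s5.png",cv2.resize(c["image"][130:300,270:430],None,fx=3.5,fy=3.5))
E
```

```text
tcp tray [0.0252, 0.0004, 0.0226] F [0.2 2.2 0.6]
side grate_lead 0.8 [270. 356.] depth: [0.2435, 0.0181, 0.0037] z45: [0.27, 0.011, 0.045]
side grate_tail 0.87 [199. 335.] depth: [0.0311, -0.0082, 0.0416] z45: [0.0345, -0.0086, 0.045]
side grate_rib 0.71 [207. 337.] depth: [0.0828, -0.0096, 0.0651] z45: [0.0643, -0.0067, 0.045]
side grate_center 0.76 [227. 341.] depth: [0.1353, -0.0052, 0.0447] z45: [0.1355, -0.0052, 0.045]
```

View pics/s5.png

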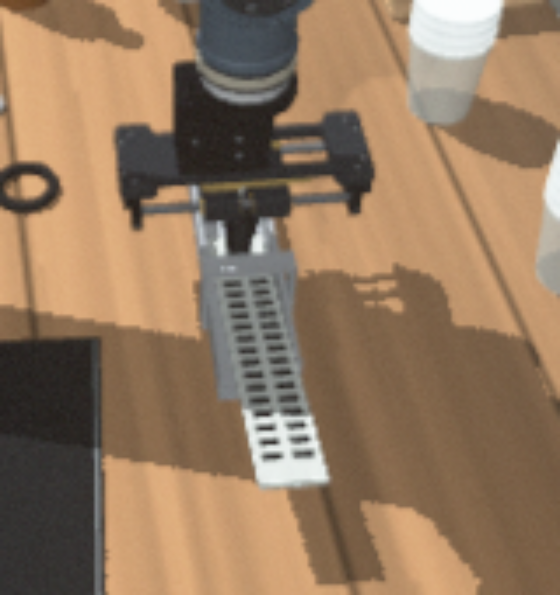

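The grate overhangs by about 130 mm, with its lead at about (293,480), and it is still stable on the lip. Next: lift the fingers, open, and take a closer look from above at the grasp spot.

send_rows --moves "0 0 0 3 0; 0 0 -10 0 0; 0 0 -30 0 0; 0 0 -40 0 0; 87 0 -30 0 0; 87 0 0 -30 0; 87 0 0 -40 0; 87 0 0 -40 0; 87 0 0 -40 0; 87 4 0 -8 0; 87 0 0 0 0; 87 0 0 0 0; 87 0 0 0 0"

```text
time_s: 13.1
position: [0.5995, -0.0991, 0.1325]
tcp_rot: [[0.997, -0.001, 0.073], [-0.073, 0.001, 0.997], [-0.001, -1.0, 0.001]]
force: [0.4, 0.3, 0.1]
opening: 0.606
```

```bash
python3 look.py wrist; python3 - <<'E'
from look import *
T=tool()
c=capture("wrist");cv2.imwrite("pics/w2.png",c["image"])
for m in masks_of(c,"grate_center")[:1]:
    R=m["region"]&(c["z_map"]>0)
    p=np.argwhere(R);W=np.array([tr(world(c,q,None,T)) for q in p])
    print(m["p"],m["bbox"],len(W))
    for x in np.arange(.0,.30,.02):
        s=W[abs(W[:,0]-x)<.004]
        if len(s)>5: print(round(x,2),np.round(np.percentile(s[:,1],[2,50,98]),4),np.round(np.median(s[:,2]),4),len(s))
E
```

```text
tcp tray [0.1783, 0.0034, 0.1325] F [0.4 0.3 0.1]
wrist grate_rib 0.56 [ 40. 316.] depth: [0.0395, 0.0, 0.0277] z45: [0.0431, 0.0002, 0.045]
wrist grate_center 0.81 [157. 318.] depth: [0.1364, 0.0017, 0.0418] z45: [0.1359, 0.0017, 0.045]
0.92 [288.1, 0.0, 344.7, 321.7] 13694
0.02 [-0.0202  0.0008  0.0226] 0.015 500
0.04 [-0.0212  0.0009  0.0236] 0.027 597
0.06 [-0.0204  0.0017  0.0229] 0.0243 497
0.1 [-0.0203  0.0017  0.0241] 0.0335 514
0.12 [-0.0202  0.0008  0.0233] 0.0382 485
0.14 [-0.02    0.0018  0.0236] 0.0427 458
0.16 [-0.02    0.0018  0.0245] 0.0475 446
0.18 [-0.0203  0.0018  0.0246] 0.052 450
0.2 [-0.0201  0.0027  0.0249] 0.0566 460
0.22 [-0.0196  0.0028  0.0247] 0.0613 420
0.24 [-0.0275  0.0018  0.0293] 0.0652 166
0.26 [-0.0281  0.0169  0.0322] 0.0013 25
0.28 [-0.0189  0.0028  0.0246] 0.075 399
```

send_rows --moves "87 -1.5 0 3 0; 87 0 0 0 0; 87 0 30 0 0; 87 0 30 0 0; 87 0 20 0 0; 87 0 8 0 0; 87 0 1 0 0; 87 0 0 0 0; 87 0 0 0 0"

```text
time_s: 14.2
position: [0.5998, -0.0978, 0.0448]
tcp_rot: [[0.997, 0.002, 0.074], [-0.074, -0.001, 0.997], [0.002, -1.0, -0.001]]
force: [1.1, -0.0, 0.0]
opening: 1.0
```

send_rows --moves "30 0 0 0 0; 30 0 0 0 0; 30 0 0 0 0; 30 0 0 0 0; 30 0 0 0 0; 30 0 0 0 0; 30 0 0 0 0; 30 0 0 0 0; 30 0 0 0 0; 30 0 0 0 0; 30 0 0 0 0; 30 0 0 0 0; 30 0 0 0 0; 30 0 0 0 0; 30 0 0 0 0; 30 0 0 0 0"

```text
time_s: 15.53
position: [0.5987, -0.0975, 0.0435]
tcp_rot: [[0.997, -0.0, 0.074], [-0.074, 0.0, 0.997], [-0.0, -1.0, -0.0]]
force: [0.1, -0.1, 0.2]
opening: 0.522
```

```bash
python3 look.py side
```

```text
tcp tray [0.1768, 0.0026, 0.0435] F [ 0.1 -0.1  0.2]
side grate_lead 0.64 [267. 354.] depth: [0.2821, 0.0029, 0.0755] z45: [0.2622, 0.008, 0.045]
side grate_center 0.71 [226. 343.] depth: [0.2062, -0.014, 0.1315] z45: [0.1346, -0.0006, 0.045]
```

Gripped: the opening of 0.522 is about 45 mm. Lift a little and draw out along the grate's own slope.

send_rows --moves "30 0 -2 0 0; 30 0 -3 0 0; 30 0 -1.9 -8 0; 30 0 -1.9 -8 0; 30 0 -1.9 -8 0; 30 0 -1.9 -8 0; 30 0 -1.9 -8 0; 30 0 -1.9 -8 0; 30 0 -1.9 -8 0; 30 0 -1.9 -8 0; 30 0 0 0 0; 30 0 0 0 0"

```text
time_s: 16.78
position: [0.5941, -0.162, 0.0639]
tcp_rot: [[0.997, 0.0, 0.075], [-0.075, -0.0, 0.997], [0.0, -1.0, 0.0]]
force: [-0.6, 0.6, -1.3]
opening: 0.521
```

```bash
python3 look.py; python3 - <<'E'
from look import *
T=tool()
c=capture("wrist")
for m in masks_of(c,"grate_center")[:1]:
    p=np.argwhere(m["region"]&(c["z_map"]>0));W=np.array([tr(world(c,q,None,T)) for q in p])
    print(m["p"],m["bbox"],len(W))
    for x in np.arange(.0,.44,.03):
        s=W[abs(W[:,0]-x)<.004]
        if len(s)>5: print(round(x,2),np.round(np.percentile(s[:,1],[2,50,98]),4),np.round(np.median(s[:,2]),4),len(s))
c=capture("side")
cv2.imwrite("pics/s6.png",cv2.resize(c["image"][130:380,250:430],None,fx=2.4,fy=2.4))
E
```

```text
tcp tray [0.2414, 0.0027, 0.0639] F [-0.6  0.6 -1.3]
0.77 [273.0, 0.0, 358.4, 323.6] 22610
0.12 [-0.0202  0.0014  0.0235] 0.042 1115
0.15 [-0.0202  0.0019  0.0238] 0.0493 1080
0.18 [-0.0203  0.0019  0.0241] 0.0567 1070
0.21 [-0.02    0.0018  0.023 ] 0.064 1000
0.24 [-0.0197  0.0024  0.0239] 0.0714 967
0.27 [-0.02    0.0017  0.024 ] 0.079 521
```

View pics/s6.png

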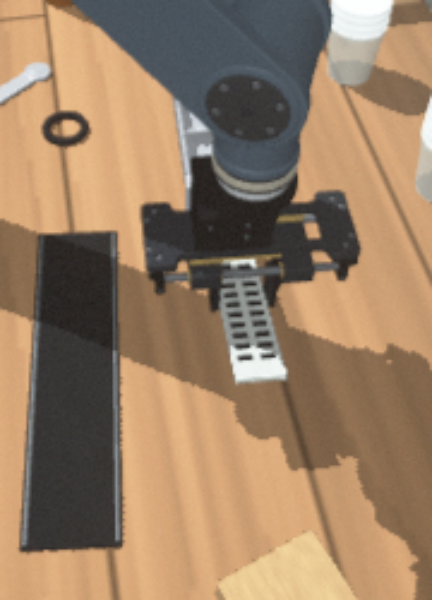

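The gripper holds the grate firmly and it has passed through under the arch. Its lead is at about (262,375), and the mat to its left is clear. I'll raise it a bit and draw it the rest of the way out.

send_rows --moves "30 0 -3 0 0; 30 0 -3 0 0; 30 0 -2.5 -10 0; 30 0 -2.5 -10 0; 30 0 -2.5 -10 0; 30 0 -2.5 -10 0; 30 0 -2.5 -10 0; 30 0 -3 -10 0; 30 0 -3 -10 0; 30 0 -3 -10 0; 30 0 -3 -10 0; 30 0 -3 -10 0; 30 0 -3 -10 0; 30 0 -3 -10 0; 30 0 -3 -10 0; 30 0 0 0 0; 30 0 0 0 0"

```text
time_s: 18.35
position: [0.5844, -0.2917, 0.1064]
tcp_rot: [[0.997, 0.001, 0.075], [-0.075, -0.0, 0.997], [0.001, -1.0, 0.0]]
force: [-0.1, -0.0, -1.3]
opening: 0.52
```

```bash
python3 look.py side; python3 - <<'E'
from look import *
T=tool()
c=capture("wrist")
for m in masks_of(c,"grate_center")[:1]:
    p=np.argwhere(m["region"]&(c["z_map"]>0));W=np.array([tr(world(c,q,None,T)) for q in p])
    print(m["p"],m["bbox"],len(W))
    for x in np.arange(.1,.54,.03):
        s=W[abs(W[:,0]-x)<.004]
        if len(s)>5: print(round(x,2),np.round(np.percentile(s[:,1],[2,50,98]),4),np.round(np.median(s[:,2]),4),len(s))
E
```

```text
tcp tray [0.3715, 0.0027, 0.1064] F [-0.1 -0.  -1.3]
side grate_lead 0.72 [336. 375.] depth: [0.4744, 0.007, 0.1412] z45: [0.4338, 0.0252, 0.045]
side grate_tail 0.5 [235. 343.] depth: [0.3476, -0.0398, 0.2784] z45: [0.1636, -0.0053, 0.045]
side grate_center 0.69 [279. 356.] depth: [0.3947, -0.0191, 0.208] z45: [0.2953, 0.008, 0.045]
0.95 [273.3, 0.0, 360.5, 324.2] 22609
0.25 [-0.0207  0.0008  0.023 ] 0.0846 1102
0.28 [-0.0204  0.0014  0.0232] 0.0919 1071
0.31 [-0.0208  0.0014  0.0236] 0.0992 1058
0.34 [-0.0204  0.0014  0.0232] 0.1065 1013
0.37 [-0.0194  0.002   0.0235] 0.1137 946
0.4 [-0.0203  0.0014  0.0237] 0.1211 687
```

The grate is free of the tray. Carry it over to the mat.

send_rows --moves "30 -10 0 0 0; 30 -18 0 0 0; 30 -20 0 0 0; 30 -20 0 0 0; 30 -20 0 5 0; 30 -20 0 10 0; 30 -20 0 15 0; 30 -20 0 15 0; 30 -15 0 10 0; 30 -7 0 7 0; 30 0 0 2 2.2; 30 0 0 0 0; 30 0 10 0 0; 30 0 15 0 0; 30 0 15 0 0; 30 0 5 0 0; 30 0 0 0 0; 30 0 0 0 0"

```text
time_s: 20.2
position: [0.4202, -0.215, 0.0613]
tcp_rot: [[0.994, 0.0, 0.112], [-0.112, -0.0, 0.994], [0.0, -1.0, -0.0]]
force: [-0.6, -0.1, -1.9]
opening: 0.523
```

```bash
python3 - <<'E'
from look import *
T=tool();M=np.array([.4245,-.174]);a=np.radians(6.43);U=-np.array([np.sin(a),np.cos(a)]);V=np.array([np.cos(a),-np.sin(a)])
def mt(p):return [round(float((p[:2]-M)@U),4),round(float((p[:2]-M)@V),4),round(float(p[2]),4)]
print("tcp mat",mt(T[:3,3]))
c=capture("wrist")
for m in masks_of(c,"grate_center")[:1]:
    p=np.argwhere(m["region"]&(c["z_map"]>0));W=np.array([mt(world(c,q,None,T)) for q in p])
    for x in np.arange(-.16,.2,.04):
        s=W[abs(W[:,0]-x)<.004]
        if len(s)>5: print(round(x,2),np.round(np.percentile(s[:,1],[2,50,98]),4),np.round(np.median(s[:,2]),4),len(s))
for m in masks_of(c,"mat")[:1]:
    p=np.argwhere(m["region"]&(c["z_map"]>0));W=np.array([mt(world(c,q,None,T)) for q in p]);W=W[W[:,2]<.012]
    print("mat",W[:,0].min(),W[:,0].max(),cv2.minAreaRect(W[:,:2].astype(np.float32)))
s=capture("side")
for k in ["grate_lead","grate_tail","mat"]:
    q=mark_of(s,k)
    if q: print(k,q[0]["p"],mt(world(s,q[0]["pixel"],None)),mt(world(s,q[0]["pixel"],.03)))
cv2.imwrite("pics/s7.png",cv2.resize(s["image"][150:390,200:430],None,fx=2.4,fy=2.4))
E
```

```text
tcp mat [0.0412, 0.0003, 0.0613]
-0.08 [-0.0226 -0.0005  0.0211] 0.0394 1129
-0.04 [-0.0225 -0.0006  0.0214] 0.0492 1139
0.0 [-0.0223 -0.0006  0.0211] 0.059 1031
0.04 [-0.0218 -0.      0.0215] 0.0688 974
0.08 [-0.022  -0.0001  0.0217] 0.0785 945
mat -0.1123 0.1538 ((0.02074999362230301, -0.0032500028610229492), (0.2660999894142151, 0.09309999644756317), -0.0)
grate_lead 0.94 [0.1461, 0.0051, 0.0978] [0.1134, -0.0012, 0.03]
grate_tail 0.62 [-0.1174, 0.1582, 0.0427] [-0.1276, 0.1597, 0.03]
mat 0.59 [0.0421, 0.0031, 0.0719] [0.0165, -0.0008, 0.03]
```

View pics/s7.png

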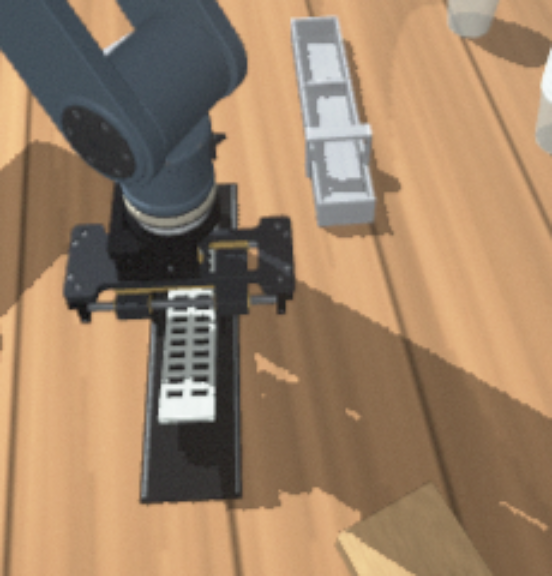

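The tray is empty and the grate is centred over the mat, still tail-low, with its lead at about (187,415). Lower it so the tail touches first and the grate turns flat in the grip.

send_rows --moves "30 0 6 0 0; 30 0 5 0 0; 30 0 3 0 0; 30 0 2 0 0; 30 0 2 0 0; 30 0 2 0 0; 30 0 2 0 0; 30 0 2 0 0; 30 0 2 0 0; 30 0 2 0 0; 30 0 0 0 0; 30 0 0 0 0"

```text
time_s: 21.55
position: [0.4197, -0.2146, 0.0332]
tcp_rot: [[0.994, 0.0, 0.113], [-0.113, -0.0, 0.994], [0.0, -1.0, -0.0]]
force: [-0.1, -2.1, 0.1]
opening: 0.523
```

send_rows --moves "30 0 2 0 0; 30 0 2 0 0; 30 0 2 0 0; 30 0 2 0 0; 30 0 2 0 0; 30 0 2 0 0; 30 0 2 0 0; 30 0 2 0 0; 30 0 2 0 0; 30 0 2 0 0; 30 0 2 0 0; 30 0 2 0 0; 30 0 2 0 0; 30 0 0 0 0; 30 0 0 0 0; 30 0 0 0 0"

```text
time_s: 22.88
position: [0.4195, -0.2144, 0.0072]
tcp_rot: [[0.994, -0.0, 0.113], [-0.113, 0.0, 0.994], [-0.0, -1.0, 0.0]]
force: [0.1, -0.0, -1.1]
opening: 0.524
```

```bash
python3 - <<'E'
from look import *
T=tool();print(np.round(T[:3,3],4),read_state()["force"])
M=np.array([.4245,-.174]);a=np.radians(6.43);U=-np.array([np.sin(a),np.cos(a)]);V=np.array([np.cos(a),-np.sin(a)])
def mt(p):return [round(float((p[:2]-M)@U),4),round(float((p[:2]-M)@V),4),round(float(p[2]),4)]
c=capture("wrist")
for m in masks_of(c,"grate_center")[:1]:
    p=np.argwhere(m["region"]&(c["z_map"]>0));W=np.array([mt(world(c,q,None,T)) for q in p])
    for x in np.arange(-.16,.2,.04):
        s=W[abs(W[:,0]-x)<.004]
        if len(s)>5: print(round(x,2),np.round(np.percentile(s[:,1],[2,50,98]),4),np.round(np.median(s[:,2]),4),len(s))
E
```

```text
[ 0.4195 -0.2144  0.0072] [ 0.14473106 -0.0403675  -1.14245174]
-0.08 [-0.0233 -0.0012  0.0207] 0.0117 1669
-0.04 [-0.0235 -0.0013  0.0206] 0.0126 1371
0.0 [-0.0232 -0.0013  0.0207] 0.0138 1064
0.04 [-0.0229 -0.0008  0.0206] 0.015 875
0.08 [-0.023  -0.0015  0.0207] 0.016 744
```

Almost flat, with the grip about 4 mm above rest. One more mm, then release and retreat.

send_rows --moves "30 0 1 0 0; 30 0 0 0 0; 60 0 0 0 0; 60 0 0 0 0; 87 0 0 0 0; 87 0 0 0 0; 87 0 0 0 0; 87 0 0 0 0; 87 0 -5 0 0; 87 0 -20 0 0; 87 0 -30 0 0; 87 0 -40 0 0; 87 0 -40 0 0; 87 0 0 0 0; 87 0 0 0 0"

```text
time_s: 24.23
position: [0.4209, -0.2155, 0.1439]
tcp_rot: [[0.994, 0.005, 0.112], [-0.112, -0.004, 0.994], [0.005, -1.0, -0.004]]
force: [0.1, -0.2, -0.8]
opening: 0.997
```

```bash
python3 - <<'E'
from look import *
T=tool()
M=np.array([.4245,-.174]);a=np.radians(6.43);U=-np.array([np.sin(a),np.cos(a)]);V=np.array([np.cos(a),-np.sin(a)])
def mt(p):return [round(float((p[:2]-M)@U),4),round(float((p[:2]-M)@V),4),round(float(p[2]),4)]
c=capture("wrist")
for m in masks_of(c,"grate_center")[:1]:
    p=np.argwhere(m["region"]&(c["z_map"]>0));W=np.array([mt(world(c,q,None,T)) for q in p])
    print(cv2.minAreaRect(W[:,:2].astype(np.float32)))
    for x in np.arange(-.16,.2,.04):
        s=W[abs(W[:,0]-x)<.004]
        if len(s)>5: print(round(x,2),np.round(np.percentile(s[:,1],[2,50,98]),4),np.round(np.median(s[:,2]),4),len(s))
s=capture("side")
cv2.imwrite("pics/s8.png",cv2.resize(s["image"][150:390,200:430],None,fx=2.4,fy=2.4))
for k,z in [("coasters",0),("gasket",0),("opener",0),("coin_bowl",0),("grate_center",.007),("mat",0)]:
    q=mark_of(s,k)
    if q: print(k,np.round(world(s,q[0]["pixel"],z),4))
E
```

```text
((0.0056235939264297485, -0.0013838540762662888), (0.2818025052547455, 0.048028867691755295), 0.059995461255311966)
-0.12 [-0.0239 -0.0011  0.0211] 0.0097 505
-0.08 [-0.0233 -0.0013  0.0204] 0.0097 427
-0.04 [-0.0246 -0.0019  0.0204] 0.0097 366
0.0 [-0.0249 -0.0016  0.0214] 0.0098 354
0.04 [-0.0238 -0.0017  0.0212] 0.0099 298
0.08 [-0.0232 -0.0019  0.0206] 0.0098 260
0.12 [-0.0248 -0.0009  0.0215] 0.0097 247
coasters [ 0.5834 -0.4345  0.    ]
coin_bowl [0.6274 0.4741 0.    ]
grate_center [ 0.4254 -0.1723  0.007 ]
mat [ 0.4196 -0.178   0.    ]
```

View pics/s8.png

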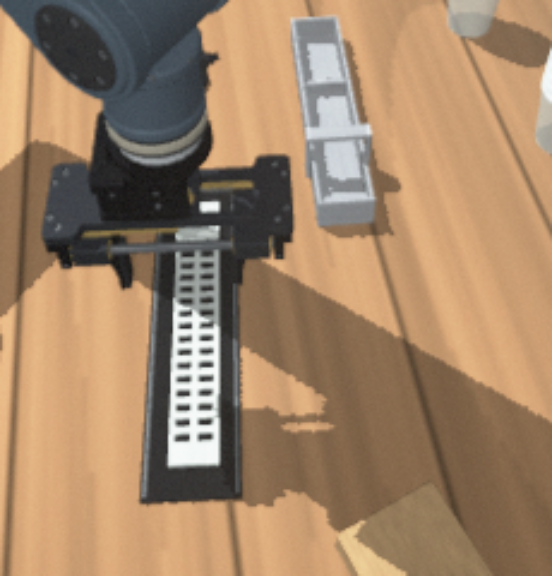

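The grate lies flat, slotted face up and centred on the mat (px (168-220, 200-465)), and the gripper is clear of it. Handing in.

```bash
python3 -c "
from rig import *
print(hand_in())"
```

```text
the job is handed in; nothing more can be done
None
```

The grate is out of the tray and lying flat, slotted face up, on the black mat. I handed the job in at about 24 s on the robot's clock, and the hand-in gave no verdict.

**How it went:** I pressed the thumb plate to tip the lip end up and pushed against the rib until the grate was well out over the lip. I then gripped it near its balance point and drew it out under the arch. On the mat I lowered it tail first so that it turned flat in the grip, and released it within about 4 mm of resting.

**Last checks:**
- **Position:** the centre measured within about 5 mm of the mat's centre, along and across.
- **Angle and height:** it was aligned with the mat to about 0.1°, and its top face was level at 9.7–9.9 mm all along, which matches lying on the mat.
- **Gripper:** open and about 14 cm above the mat, touching nothing.
- **Bystanders:** the coasters and bowl re-measured about 10–12 mm from their first readings, which is within the detector's scatter. The opener and ring were not detected in the last picture, and the bottle was not checked again. The arm never went near these three.

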